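# Load the parts tumbler, lock its bayonet lid and start it

## Task

Put every rusty hex nut lying on the bench into the drum of the parts tumbler, then fit the blue lid: lugs down through the two gaps in the collar, push it down and turn it clockwise until it locks in place. With the lid locked, press the white power key, then the blue timer key, then the green start key, one at a time and each fully down. Do not press the red stop key, and leave the bowl, spirit level, socket wrench and spring clamp where they are.

Things in the scene. Friction and masses are not known exactly. Their poses are not given: they have to be found in the camera images.
- nut_1: Rust-brown steel hex nut, 32 mm across flats, 18 mm high, about 75 g, lying flat on the bench or absent. Origin: centre of its underside; z along its bore, up when flat; x is square to one pair of flats (the other pairs are 60 degrees either way).
- nut_2: Rust-brown steel hex nut, 32 mm across flats, 18 mm high, about 75 g, lying flat on the bench or absent. Origin: centre of its underside; z along its bore, up when flat; x is square to one pair of flats (the other pairs are 60 degrees either way).
- nut_3: Rust-brown steel hex nut, 32 mm across flats, 18 mm high, about 75 g, lying flat on the bench or absent. Origin: centre of its underside; z along its bore, up when flat; x is square to one pair of flats (the other pairs are 60 degrees either way).
- nut_4: Rust-brown steel hex nut, 32 mm across flats, 18 mm high, about 75 g, lying flat on the bench or absent. Origin: centre of its underside; z along its bore, up when flat; x is square to one pair of flats (the other pairs are 60 degrees either way).
- nut_5: Rust-brown steel hex nut, 32 mm across flats, 18 mm high, about 75 g, lying flat on the bench or absent. Origin: centre of its underside; z along its bore, up when flat; x is square to one pair of flats (the other pairs are 60 degrees either way).
- lid: Blue bayonet lid, 300 g, on the bench: disc 132 mm wide, 18 mm thick; two lugs 26 mm wide, 5 mm thick, level with its underside, stick out along +x and -x to 79 mm from the axis (white marks on the disc show them). Black grip bar on top: 92 mm along x, 18 mm thick along y, 18 to 48 mm above the underside. Origin: centre of underside, z up. Fits the drum either way round.
- tumbler: Fixed parts tumbler: light grey base 230 mm (x) by 285 mm (y, from -105 to +180), 60 mm high, carrying an upright aluminium drum with a dark collar. Control pod 125 mm high along its +y side (y 112 to 180 mm), keys in a row along x: red stop, white power, blue timer, green start, from -x to +x. Origin: on the drum axis at bench level; z up.
- drum_floor (a point): Centre of the drum's floor, on the drum axis, 66 mm above the bench. Drum inside diameter 124 mm; the way in past the white sealing ring is 118 mm wide.
- drum_mouth (a point): Centre of the mouth, level with the top of the collar, 142 mm above the bench. The collar is 172 mm across outside, its opening 138 mm, with two opposite gaps for the lugs, each 30 degrees (35 mm) wide.
- gap (a point): Middle of one collar gap, at the collar's top, 76 mm from the drum axis, +80 degrees (anticlockwise from above) from tumbler +x; the other gap is opposite. Yellow marks edge the gaps. With the lugs in the gaps and nothing pressing, the lid rests on the sealing ring with its underside 130 mm above the bench.
- lock_mark (a point): White mark on the collar along tumbler +x (another along -x): a lug is under each when locked. Push the lid 3 mm or more down (4 to 7 is good) so the lugs pass under the collar, turn clockwise from above 80 degrees (stop at 83; it cannot turn the other way), let go: it rises into a pocket (77 to 83 degrees), underside 129.5 mm above the bench, and is locked.
- seal (a joint): White spring-loaded sealing ring under the collar on which the lid sits. Joint value: how far it is pushed down in m, 0 to 0.008; 5 N to start it, 10 N at the end (the lid's weight is part of that).
- power_key (a joint): White power key on top of the tumbler's control pod: a spring push button 26 mm in diameter. Joint value: how far it is down in m, 0 up to 0.006 fully down (about 1.5 N to start it, 5 N fully down); springs back when let go.
- power_key_top (a point): Centre of the top face of the white power key when up (it moves down with the key); its housing's face lies 6 mm lower. Neighbouring keys are 50 mm away.
- timer_key (a joint): Blue timer key on top of the tumbler's control pod: a spring push button 26 mm in diameter. Joint value: how far it is down in m, 0 up to 0.006 fully down (about 1.5 N to start it, 5 N fully down); springs back when let go.
- timer_key_top (a point): Centre of the top face of the blue timer key when up (it moves down with the key); its housing's face lies 6 mm lower. Neighbouring keys are 50 mm away.
- start_key (a joint): Green start key on top of the tumbler's control pod: a spring push button 26 mm in diameter. Joint value: how far it is down in m, 0 up to 0.006 fully down (about 1.5 N to start it, 5 N fully down); springs back when let go.
- start_key_top (a point): Centre of the top face of the green start key when up (it moves down with the key); its housing's face lies 6 mm lower. Neighbouring keys are 50 mm away.
- stop_key (a joint): Red stop key on top of the tumbler's control pod: a spring push button 26 mm in diameter. Joint value: how far it is down in m, 0 up to 0.006 fully down (about 1.5 N to start it, 5 N fully down); springs back when let go.
- stop_key_top (a point): Centre of the top face of the red stop key when up (it moves down with the key); its housing's face lies 6 mm lower. Neighbouring keys are 50 mm away.
- bowl: Small green ceramic bowl with a few bright bolts in it, 108 mm across, 46 mm high. Origin: centre of its underside. A bystander.
- spirit_level: Red plastic spirit level, 230 mm long (x), 20 mm thick, 46 mm high. Origin: centre of its underside. A bystander.
- socket_wrench: Steel socket wrench lying flat, 230 mm long (x), 26 mm high, black handle to -x. Origin: near its middle at bench level. A bystander.
- spring_clamp: Aluminium spring clamp lying flat, 150 mm long (x), 90 mm wide, 24 mm high, orange grips. Origin: at its pivot, bench level. A bystander.
There are look-alikes about, which are no part of the job. What is shaped like the nut_1 but purple or turquoise is not meant.

How it is judged:
By the outcome, as a careful person would: the job done as asked, in the order asked, and still so for the second after the job is handed in, with the robot touching nothing.
Of nut_1, nut_2, nut_3, nut_4, nut_5 only 3 to 5 are there at a start; the rules pass over those that are not, and their reading is None.
At some moment in a run one of nut_1, nut_2, nut_3, nut_4, nut_5, lid may be knocked a few centimetres aside while the robot is not near it.
Once in a run the grip may slacken for a moment while it holds something.
It also fails if it takes over 210 s, if anything falls off the work surface, if the arm or the gripper's body presses on something with over 40 N, if the wrist force passes 120 N, or if a joint passes its speed limit or range.

## Robot

A 7-joint arm with a two-finger parallel gripper is mounted at the origin on the work surface. World frame = base frame: x ahead of the robot, y to its left, z up, the work surface at z = 0. Lengths are in m, angles in rad, forces in N, time in s.
With the tool pointing down it reaches from about 0.425 to 0.95 m from the base axis. Payload 4.7 kg.
Tool frame: the origin (TCP) lies on the centre line of the jaws, within the pads' length; the fingertips stand robot.nose_length ahead of it and the grasp point (between the pads) lies 8 mm behind it (robot.nose_length is the distance from the TCP to the fingertips, in m); z points along the fingers, x is the direction in which the jaws open and shut, and the axes are right-handed (so a half turn about z gives the same grasp; the last joint's range is limited). The gripper opens to 85 mm and grips with 20 to 120 N. Pads are 22 mm wide; open, the fingers measure 114 mm over their backs; the gripper's body (76 mm by 85 mm) begins 54 mm behind the grasp point. The pads swing forward as they close: fully open they stand 13 mm farther back than shut.
Start: joints at [-1.177, 0.469, -0.049, 1.532, 0.024, 1.141, -0.082], TCP at [0.277, 0.616, 0.222] pointing down, gripper open.
Joint ranges: [-2.59, 2.59], [-0.33, 1.99], [-1.39, 1.29], [0.1, 2.45], [-1.04, 4.18], [0.21, 1.99], [-2.66, 2.66]. Speed limits (rad/s): [2.57, 2.57, 3.14, 3.14, 3.14, 3.14, 3.14].

## Interface

Orientations are given as [roll, pitch, yaw] about the fixed x, y, z axes, in that order (R = Rz(yaw) Ry(pitch) Rx(roll)).
In Python, from plant import robot gives the robot as it stands. Calls block until the motion is done:
- robot.goto(position, orientation): joint-space move of the TCP to a pose.
- robot.move_straight(position, vel=0.15, attitude=None, contact_N=None): straight line of the TCP; attitude=None keeps the orientation; vel is the mean speed in m/s. With contact_N (N) it stops when the force on the tool has changed by that much, and returns True; else False.
- robot.move_joints(angles): joint-space move.
- robot.grip(opening, strength=None): opening from 0.0 (shut) to 1.0 (fully open); strength is the grip in N (None keeps the last); returns when the fingers have stopped.
- robot.sleep(seconds).
- robot.inverse_kinematics(position, orientation): joint angles nearest the present ones, or None.
- robot.sense(): the state.
- robot.grab_frame(name): name is "scene" or "top"; returns a dict with "image" (384x512x3 uint8, red, green, blue), "range_z" (384x512 float32, m along the optical axis (not along the pixel's ray), 0 where there is no reading), "fx", "fy", "cx", "cy" (pixels), "R" (3x3) and "t" (3): a world point X has camera coordinates R X + t. Camera axes: x right, y down, z forward; pixel columns grow to the right and rows downward; lengths in m; the calibration is good to about 2 mm. A picture is of the moment at which its call begins.
A pose or a line that the arm cannot do raises robot.IKError and nothing moves.
- robot.close_job(): hands the job in, once; it reports no verdict.
The state is a dict: "t": time; "joint_pos": joint angles; "joint_velocities": joint speeds; "effort": joint torques, N m; "tcp_pos": TCP position; "tcp_rot": TCP orientation; "wrist_force": force on the tool from outside, world axes, zero at the start; "torque": the same for the moment, N m; "opening": opening from 0.0 (shut) to 1.0 (fully open).
Only numpy, scipy, OpenCV 4.12 (cv2) and the standard library are available. Lean on these libraries where they do the work, as an engineer would, in place of code of your own. Each camera call takes 0.05 s, during which the arm holds its last target.

## Working session

There is one attempt and no reset: what is moved stays moved. The work goes in short steps, each a Python script; the robot and the scene stay as the last script left them, time stands still between calls to the robot, and variables do not carry over. Pictures are saved under pics/ and viewed, and the job is handed in when it is done.

```bash
ls; mkdir -p pics
python3 - <<'E'
from plant import robot
import cv2,numpy as np
s=robot.sense();print(s['t'],s['tcp_pos'],s['tcp_rot'],robot.nose_length,s['opening'],s['wrist_force'])
for n in('scene','top'):
    f=robot.grab_frame(n);cv2.imwrite(f'pics/{n}0.png',f['image'][:,:,::-1]);print(n,f['fx'],f['cx'],f['cy'],f['R'],f['t'])
    np.savez(f'{n}0.npz',**f)
E
```

```text
pics
0.0 [0.2766769  0.61500474 0.2207219 ] [3.14150861e+00 2.04585933e-03 1.14806166e+00] 0.011 0.9957647761972244 [ 0.34360355 -0.07265734 -0.14838664]
scene 418.02036606027764 261.0104793171267 187.34391577059608 [[-0.14544681  0.98926212  0.01434178]
 [ 0.56100278  0.09440464 -0.82241331]
 [-0.81493626 -0.11157161 -0.56870965]] [ 0.12187725 -0.22179592  1.76939496]
top 445.762197146651 260.9455857650619 193.3408968092357 [[-0.01364386 -0.9997954   0.0149332 ]
 [-0.99790444  0.01267032 -0.06345228]
 [ 0.06325009 -0.01576764 -0.99787314]] [-0.03685956  0.59022823  1.69862811]
```

View pics/scene0.png

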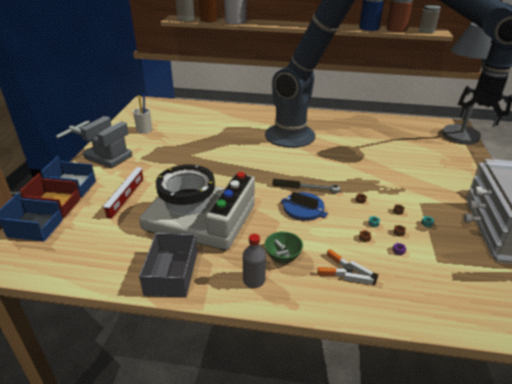

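View pics/top0.png

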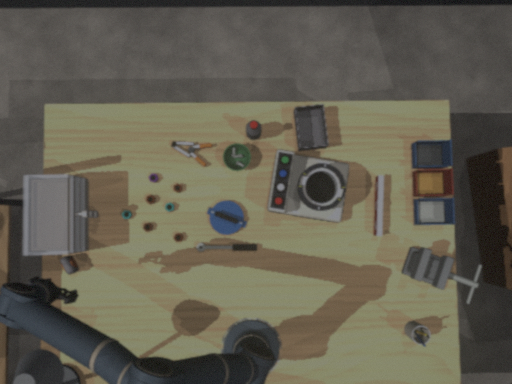

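Run:
```python
import cv2,numpy as np
t=np.load('top0.npz')['image'][:,:,::-1]; s=np.load('scene0.npz')['image'][:,:,::-1]
cv2.imwrite('pics/t_a.png',cv2.resize(t[130:260,110:260],None,fx=5,fy=4.6,interpolation=cv2.INTER_CUBIC)) if 0 else cv2.imwrite('pics/t_a.png',cv2.resize(t[140:255,110:265],None,fx=5,fy=5,interpolation=cv2.INTER_CUBIC))
cv2.imwrite('pics/t_b.png',cv2.resize(t[140:230,260:360],None,fx=6,fy=6,interpolation=cv2.INTER_CUBIC))
cv2.imwrite('pics/s_a.png',cv2.resize(s[175:290,270:445],None,fx=4.5,fy=4.5,interpolation=cv2.INTER_CUBIC))
cv2.imwrite('pics/s_b.png',cv2.resize(s[155:255,135:265],None,fx=6,fy=6,interpolation=cv2.INTER_CUBIC))
```

```text
(no output)
```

View pics/t_a.png

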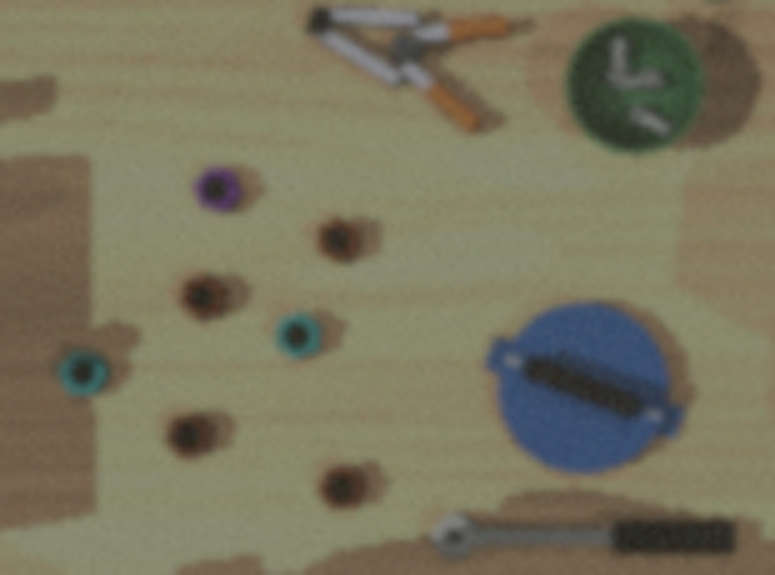

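View pics/t_b.png

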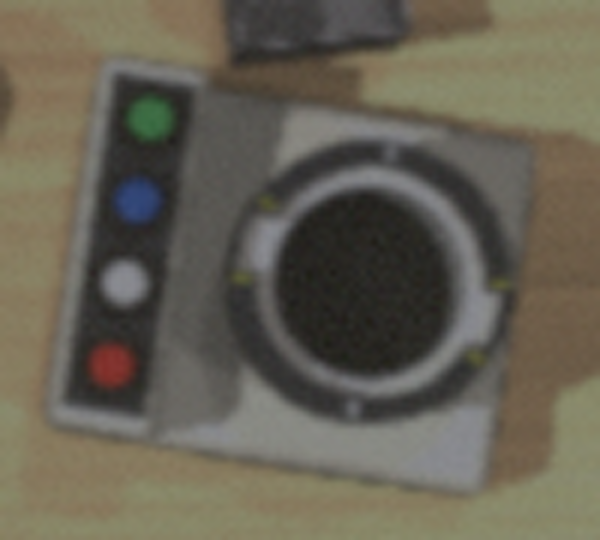

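View pics/s_a.png

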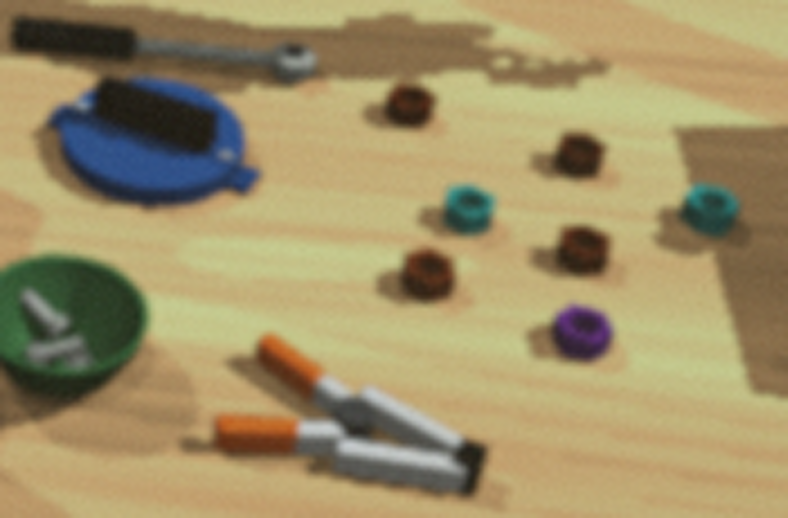

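View pics/s_b.png

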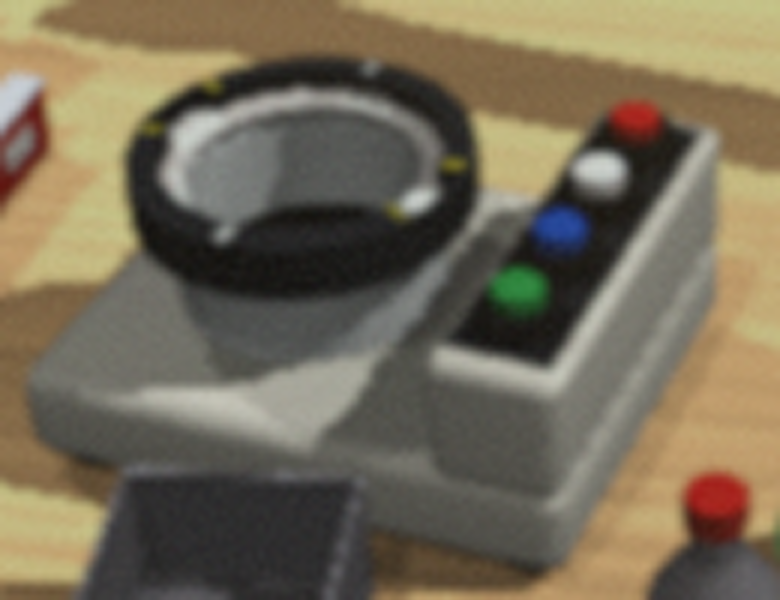

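```bash
cat > h.py <<'E'
import numpy as np,cv2
from scipy.optimize import least_squares
def proj(f,X):
    X=np.atleast_2d(X); c=X@f['R'].T+f['t']
    return np.c_[f['fx']*c[:,0]/c[:,2]+f['cx'],f['fy']*c[:,1]/c[:,2]+f['cy']]
def back(f,uv,z):
    uv=np.atleast_2d(uv); d=np.c_[(uv[:,0]-f['cx'])/f['fx'],(uv[:,1]-f['cy'])/f['fy'],np.ones(len(uv))]@f['R']
    o=-f['R'].T@f['t']; k=(z-o[2])/d[:,2]; return o+d*k[:,None]
def un(p,off,s): return (np.array(p,float)+.5)/s-.5+np.array(off)
E
cat > fit0.py <<'E'
from h import *
T=dict(np.load('top0.npz'));S=dict(np.load('scene0.npz'))
tk=un([(112,366),(123,283),(138,200),(149,118)],(260,140),6)
sk=un([(638,112),(601,164),(561,222),(519,283)],(135,155),6)
tw=un([(391,152),(353,409)],(260,140),6); sw=un([(226,236),(372,68)],(135,155),6)
ty=un([(268,203),(243,278),(501,283),(476,356)],(260,140),6)
sy=un([(397,211),(455,164),(152,129),(213,86)],(135,155),6)
ang=np.radians([65,95,245,265]) # placeholder
a=np.radians([80-15,80+15,260+15-30,260+15]); 
def pts(p):
    x,y,th,ky,kz,rw,ry=p[:7]
    L=[(-.075,ky,kz),(-.025,ky,kz),(.025,ky,kz),(.075,ky,kz),(rw,0,.142),(-rw,0,.142)]+[(ry*np.cos(t),ry*np.sin(t),.142) for t in a]
    L=np.array(L);c,s=np.cos(th),np.sin(th)
    return np.c_[x+c*L[:,0]-s*L[:,1],y+s*L[:,0]+c*L[:,1],L[:,2]]
tu=np.r_[tk,tw,ty];su=np.r_[sk,sw,sy]
def res(p):
    P=pts(p); return np.r_[(proj(T,P)-tu-p[7:9]).ravel(),(proj(S,P)-su-p[9:11]).ravel(),p[7:11]/0.4]
best=None
for th in np.radians([80,260]):
  for sw_ in (0,1):
    r=least_squares(res,[.62,-.25,th,.146,.131,.075,.075,0,0,0,0],loss='soft_l1')
    if best is None or r.cost<best.cost:best=r
r=best;print(r.cost,r.x.round(4),np.degrees(r.x[2]));print(res(r.x).round(1))
np.save('tum.npy',r.x)
E
python3 fit0.py
python3 - <<'E'
from h import *
T=dict(np.load('top0.npz'));S=dict(np.load('scene0.npz'))
for n,t,s in (('A',(178,187),(365,236)),('B',(152,199),(399,230)),('C',(149,226),(399,209)),('D',(179,237),(361,198))):
    print(n,back(T,t,.009),back(S,s,.009))
w=un([(513,360),(655,414)],(110,140),5);ws=un([(84,105),(228,156)],(270,175),4.5)
for f,u in((T,w),(S,ws)):
    P=back(f,u,.018);print(P,P.mean(0),np.linalg.norm(P[1]-P[0]),np.degrees(np.arctan2(*(P[1]-P[0])[1::-1])))
E
```

```text
56.88889198738061 [ 0.6047 -0.2607 -0.1689  0.1458  0.1481  0.0783  0.0745  0.129  -0.025
  0.098   0.013 ] -9.679568266573181
[  0.   -0.1   0.3  -0.1  -0.1  -0.    0.2  -0.1  -0.1  -0.1  -0.1   0.1
  -0.    1.3   0.7  -1.1  -4.3  11.1   3.3 -11.2  -0.2  -0.   -0.    0.2
   0.2  -0.    0.3  -0.1   0.2  -0.1   0.1  -0.    1.   -0.4  -1.    0.7
   9.8  -6.4  -8.6   6.8   0.3  -0.1   0.2   0. ]
A [[0.61897831 0.27576444 0.009     ]] [[0.61724483 0.27681898 0.009     ]]
B [[0.57378619 0.37589912 0.009     ]] [[0.57293595 0.37968364 0.009     ]]
C [[0.47002398 0.38719998 0.009     ]] [[0.46628478 0.39252695 0.009     ]]
D [[0.42629179 0.27229379 0.009     ]] [[0.42536919 0.27457618 0.009     ]]
[[0.52189537 0.14346678 0.018     ]
 [0.47903135 0.03494769 0.018     ]] [0.50046336 0.08920724 0.018     ] 0.11667784487989585 -111.55355559060865
[[0.47730323 0.03679084 0.018     ]
 [0.52115268 0.14214218 0.018     ]] [0.49922796 0.08946651 0.018     ] 0.11411257197129153 67.40188924700196
```

```bash
sed -i 's/260+15-30,260+15/260+15,260-15/' fit0.py; python3 fit0.py
cat > nuts.py <<'E'
from h import *
def det(f,roi):
    x0,y0,x1,y1=roi
    im=f['image'].astype(np.uint8);hsv=cv2.cvtColor(cv2.GaussianBlur(im,(0,0),.6),cv2.COLOR_RGB2HSV)
    v=hsv[...,2].astype(int)
    return im,hsv
if __name__=='__main__':
    T=dict(np.load('top0.npz'));S=dict(np.load('scene0.npz'))
    for f,ps in((T,[(178,187),(149,226)]),(S,[(365,236),(361,198)])):
        im,h=det(f,(0,0,0,0))
        for p in ps:
            x,y=p
            print(im[y-7:y+8,x-8:x+10].max(-1)); print(im[y,x-8:x+10].tolist())
E
python3 nuts.py
```

```text
3.983454755053259 [ 0.6044 -0.2613 -0.1711  0.1464  0.1482  0.0782  0.077   0.1281 -0.0244
  0.0913  0.019 ] -9.805321847144453
[-0.  -0.1  0.3 -0.1 -0.1 -0.1  0.3 -0.1  0.1  0.  -0.   0.1 -0.4  0.9
  0.2 -1.1 -0.1  1.1  0.6 -0.6 -0.1 -0.  -0.   0.2  0.2 -0.   0.3 -0.1
  0.  -0.2 -0.  -0.1  1.4 -0.1 -0.4  0.8  0.7 -0.6 -1.   0.4  0.3 -0.1
  0.2  0. ]
[[136 138 138 137 140 140 137 138 136 139 135 136 136 138 135 138 140 138]
 [138 137 138 137 139 139 137 136 137 139 137 137 135 138 139 138 137 138]
 [136 137 139 137 135 137 135 133 132 135 132 133 133 132 136 137 139 137]
 [139 137 139 136 137 129 122 114 119 125 123 121 121 124 131 128 134 136]
 [138 138 135 133 126 119 105  95  97 106 109 110 109 115 113 116 128 135]
 [139 134 136 124 104  95  82  74  76  85  94  98  99 106 109 115 124 136]
 [135 135 131 115  95  72  58  55  62  69  84  90  97 108 106 114 125 133]
 [137 135 131 117  88  69  55  50  51  63  80  85  95 107 112 113 125 136]
 [137 138 134 115  92  71  52  49  49  65  83  84  93 109 112 117 127 136]
 [135 136 134 119 100  78  65  57  56  70  85  85  97 113 118 117 129 13
[... 4134 characters left out ...]
 47  51  51  51  49  51  65 106 158 189 198 195 194]
 [128 124 110  83  65  52  50  48  51  49  57  80 124 165 194 195 197 195]
 [143 129 128 115  97  80  71  69  65  71  84 118 156 181 190 193 192 195]
 [172 161 157 156 146 136 130 127 125 125 135 158 178 187 190 192 196 197]
 [193 187 189 187 186 184 180 179 178 177 180 186 190 190 191 193 192 195]
 [196 197 195 198 199 196 198 198 196 196 194 195 195 189 193 195 198 196]]
[[148, 126, 85], [136, 118, 77], [109, 92, 62], [71, 54, 36], [55, 37, 22], [71, 42, 27], [78, 45, 28], [76, 44, 27], [68, 42, 24], [65, 41, 24], [74, 42, 26], [79, 42, 24], [99, 69, 43], [136, 117, 77], [179, 163, 112], [195, 185, 128], [198, 187, 132], [196, 185, 129]]
```

```bash
cat > nuts.py <<'E'
from h import *
def blob(m,p,r=14):
    n,l,st,c=cv2.connectedComponentsWithStats(m.astype(np.uint8))
    b=[(np.hypot(*(c[i]-p)),i) for i in range(1,n) if st[i,4]>15]
    if not b:return None
    d,i=min(b); return (c[i],st[i]) if d<r else None
def find(T,S,cands):
    out=[]
    for X in cands:
        X=np.array([X[0],X[1],.009]);row=[]
        for f,k in((T,'T'),(S,'S')):
            im=f['image'].astype(float);p=proj(f,X)[0];v=cv2.resize(im,None,fx=4,fy=4,interpolation=cv2.INTER_CUBIC)
            if k=='T': m=v[...,0]<98
            else: m=(v[...,0]<118)&(v[...,0]>1.38*v[...,1])
            w=np.zeros(m.shape,bool);q=(p*4).astype(int);w[max(0,q[1]-60):q[1]+60,max(0,q[0]-60):q[0]+60]=1
            if k=='S': m=cv2.morphologyEx((m&w).astype(np.uint8),cv2.MORPH_CLOSE,np.ones((13,13)))>0
            b=blob(m&w,p*4,60)
            if b is None: row.append(None);continue
            c=(b[0]+.5)/4-.5
            row.append(np.r_[back(f,c,.010)[0][:2].round(4),b[1][2:4]/4])
        out.append(row)
    return out
if __name__=='__main__':
    T=dict(np.load('top0.npz'));S=dict(np.load('scene0.npz'))
    for r in find(T,S,[(.618,.276),(.573,.377),(.468,.389),(.426,.273)]):print(r)
    for k,z in((0,'stop'),):
        x=np.load('tum.npy')
    R=lambda f,uv:(np.median(f['range_z'][int(uv[1])-1:int(uv[1])+2,int(uv[0])-1:int(uv[0])+2]))
    for uv in [un((149,118),(260,140),6),un((138,200),(260,140),6),un((123,283),(260,140),6)]:
        r=R(T,uv); c=np.array([(uv[0]-T['cx'])/T['fx']*r,(uv[1]-T['cy'])/T['fy']*r,r]);print(T['R'].T@(c-T['t']))
    for uv in [un((300,280),(110-260+260,140),5)]: pass
    uv=un((320,300),(110,140),5);r=R(T,uv);c=np.array([(uv[0]-T['cx'])/T['fx']*r,(uv[1]-T['cy'])/T['fy']*r,r]);print('bench',T['R'].T@(c-T['t']))
E
python3 nuts.py
```

```text
[array([0.6159, 0.2754, 8.5   , 8.25  ]), array([ 0.6172,  0.2762, 10.75  , 10.25  ])]
[array([ 0.5738,  0.3786, 10.    ,  8.5   ]), array([ 0.5744,  0.3801, 10.25  ,  9.75  ])]
[array([ 0.4682,  0.3896, 10.    ,  8.5   ]), array([0.4647, 0.3911, 8.75  , 8.    ])]
[array([0.4267, 0.273 , 9.5   , 8.    ]), array([0.4259, 0.2737, 9.25  , 8.5   ])]
[ 0.70315513 -0.12852772  0.14582592]
[ 0.65417585 -0.12125144  0.14380091]
[ 0.60418885 -0.11119672  0.14836274]
bench [5.70842645e-01 2.94350385e-01 3.74145787e-04]
```

Run:
```python
from plant import robot
import numpy as np
np.set_printoptions(precision=2,suppress=True)
for n,p in dict(A=(.617,.276),B=(.574,.379),C=(.467,.390),D=(.4265,.273),drum=(.6044,-.2613),lid=(.5,.089)).items():
    for yw in (0,45,90,135,180,225,-45,-90,-135):
        q=robot.inverse_kinematics([*p,.15],[np.pi,0,np.radians(yw)])
        print(n,yw,None if q is None else np.array(q))
```

```text
A 0 [-0.68  0.54  0.29  1.62 -0.18  1.01 -0.34]
A 45 [-0.58  0.53  0.14  1.61 -0.08  1.    0.37]
A 90 [-0.48  0.53 -0.    1.61  0.    1.01  1.09]
A 135 [-0.37  0.54 -0.17  1.6   0.1   1.01  1.79]
A 180 [-0.25  0.56 -0.34  1.59  0.21  1.03  2.49]
A 225 [-1.15  0.79  1.11  1.65 -0.75  1.19 -2.22]
A -45 [-0.79  0.56  0.45  1.63 -0.28  1.02 -1.04]
A -90 [-0.88  0.59  0.6   1.63 -0.37  1.04 -1.74]
A -135 [-1.15  0.79  1.11  1.65 -0.75  1.19 -2.22]
B 0 [-0.82  0.56  0.26  1.59 -0.16  1.02 -0.51]
B 45 [-0.72  0.55  0.1   1.58 -0.06  1.02  0.19]
B 90 [-0.61  0.55 -0.05  1.57  0.03  1.02  0.9 ]
B 135 [-0.5   0.56 -0.21  1.56  0.13  1.03  1.61]
B 180 [-0.39  0.58 -0.38  1.56  0.24  1.05  2.31]
B 225 [-1.3   0.81  1.11  1.62 -0.76  1.21 -2.38]
B -45 [-0.93  0.58  0.43  1.59 -0.27  1.03 -1.21]
B -90 [-1.03  0.61  0.59  1.6  -0.37  1.05 -1.91]
B -135 [-1.3   0.81  1.11  1.62 -0.76  1.21 -2.38]
C 0 [-0.95  0.43  0.24  1.79 -0.13  0.94 -0.65]
C 45 [-0.83  0.43  0.08  1.78 -0.04  0.94  0.06]
C 90 [-0.71  0.43 -0.07  1.77  0.04  0.94  0.77]
C 135 [-0.59  0.44 -0.23  1.76  0.12  0.95  1.48]
C 180 [-0.
[... 926 characters left out ...]
.69 -0.74  1.17 -2.17]
drum 225 [-0.34  0.76  1.11  1.69 -0.74  1.17 -1.39]
drum -45 [-0.29  0.7   0.99  1.69 -0.64  1.11  0.1 ]
drum -90 [-0.32  0.73  1.06  1.69 -0.7   1.14 -0.63]
drum -135 [-0.34  0.76  1.11  1.69 -0.74  1.17 -1.39]
lid 0 [-0.61  0.29  0.42  2.02 -0.15  0.86 -0.1 ]
lid 45 [-0.51  0.28  0.3   2.02 -0.11  0.86  0.64]
lid 90 [-0.41  0.28  0.18  2.01 -0.06  0.86  1.38]
lid 135 [-0.27  0.28  0.01  2.   -0.    0.86  2.1 ]
lid 180 [ 0.63  0.55 -1.17  1.96  0.59  1.04  2.33]
lid 225 [-1.11  0.47  1.12  2.04 -0.53  0.95 -2.06]
lid -45 [-0.69  0.3   0.53  2.03 -0.2   0.86 -0.84]
lid -90 [-0.8   0.32  0.67  2.03 -0.26  0.87 -1.56]
lid -135 [-1.11  0.47  1.12  2.04 -0.53  0.95 -2.06]
```

```bash
cat > act.py <<'E'
from plant import robot
from h import *
import nuts
pi=np.pi
x=np.load('tum.npy');TX,TY,TH=x[:3]
def ori(yw):return [pi,0,np.radians(yw)]
def tw(px,py,z):
    c,s=np.cos(TH),np.sin(TH);return [TX+c*px-s*py,TY+s*px+c*py,z]
def st(m=''):
    s=robot.sense();print(m,'t%.1f'%s['t'],np.round(s['tcp_pos'],4),'op %.3f'%s['opening'],'F',np.round(s['wrist_force'],1));return s
def shot(tag):
    fs=[]
    for n in('top','scene'):
        f=robot.grab_frame(n);np.savez(f'{n}_{tag}.npz',**f);cv2.imwrite(f'pics/{n}_{tag}.png',f['image'][:,:,::-1]);fs.append(f)
    return fs
def pick(p,yw=-20,z=.015):
    robot.grip(.8,60)
    robot.goto([p[0],p[1],.12],ori(yw));robot.move_straight([p[0],p[1],z],vel=.12)
    st('down');robot.grip(0.0,60);st('shut')
    robot.move_straight([p[0],p[1],.25],vel=.2);return st('lift')
def drop(off,yw=-20):
    q=tw(*off,.25);robot.goto(q,ori(yw));s=st('over')
    if s['opening']<.2: print('LOST');return False
    q[2]=.115;robot.move_straight(q,vel=.2);robot.grip(.65);st('rel');q[2]=.25;robot.move_straight(q,vel=.25);return True
E
python3 - <<'E'
from act import *
pick((.6166,.2758))
E
```

```text
down t3.2 [0.6173 0.276  0.0159] op 0.802 F [ 0.8 -1.  -0.8]
shut t3.9 [0.6166 0.2758 0.015 ] op -0.001 F [ 0.3 -0.4 -0.4]
lift t5.2 [0.6158 0.2756 0.2486] op -0.002 F [-0.1 -0.3 -0.8]
```

Run:
```python
from act import *
T,S=shot('1')
cv2.imwrite('pics/s1a.png',cv2.resize(S['image'][150:290,270:445,::-1],None,fx=4.2,fy=4.2,interpolation=cv2.INTER_CUBIC))
for r in nuts.find(T,S,[(.617,.276),(.574,.379),(.467,.390),(.426,.273)]):print(r)
```

```text
[array([0.6159, 0.2756, 8.25  , 7.75  ]), array([ 0.6177,  0.2761, 10.5   , 10.    ])]
[array([ 0.5764,  0.3825, 30.    , 30.    ]), array([ 0.5743,  0.3805, 10.25  , 10.    ])]
[array([ 0.4719,  0.3822, 29.    , 30.    ]), array([0.4664, 0.3903, 9.25  , 8.    ])]
[array([ 0.4228,  0.3045, 20.    , 30.    ]), array([0.4258, 0.2735, 9.    , 8.    ])]
```

View pics/s1a.png

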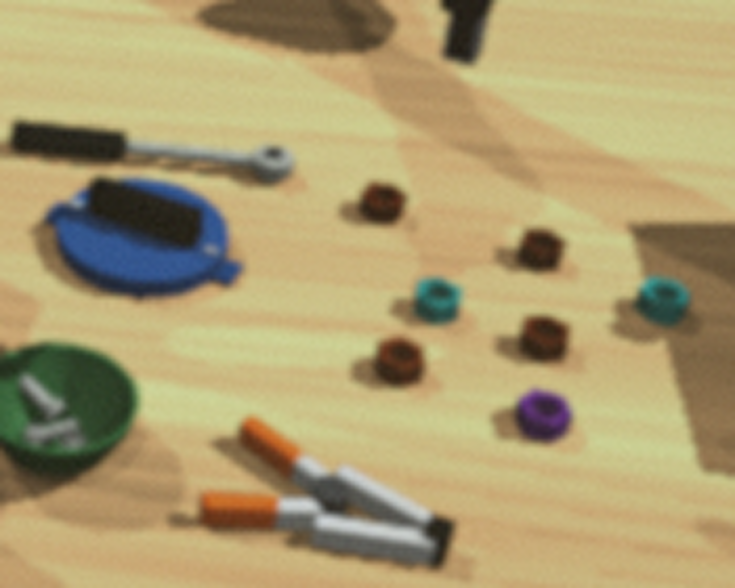

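View pics/top_1.png

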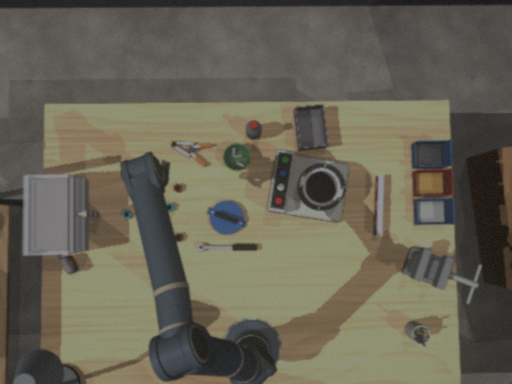

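Run:
```python
from act import *
T=dict(np.load('top_1.npz'));S=dict(np.load('scene_1.npz'))
p=robot.sense()['tcp_pos'];print(p,proj(T,p),proj(S,p), proj(S,[p[0],p[1],p[2]-.011]),robot.sense()['joint_pos'])
i=S['image'].copy();q=proj(S,p)[0];cv2.circle(i,tuple(int(v) for v in q),3,(0,255,0),1);cv2.imwrite('pics/s1b.png',cv2.resize(i[60:260,270:470,::-1],None,fx=3,fy=3))
for f in(T,S): print(-f['R'].T@f['t'])
P0=np.load('top0.npz');p0=[.277,.615,.2207];print(proj(dict(P0),p0),proj(dict(np.load('scene0.npz')),p0))
```

```text
[0.61592962 0.27558933 0.24844578] [[165.78447398 182.33181946]] [[378.73188191 166.52097696]] [[378.00354043 170.07187638]] [-0.7502278   0.46521553  0.39084179  1.51880471 -0.18432284  1.19685057
 -0.6780231 ]
[ 0.48105009 -0.01754704  1.73301713]
[1.58409889 0.09778427 0.82211614]
[[ 65.32603258 285.5984798 ]] [[475.71593712 128.53852063]]
```

View pics/s1b.png

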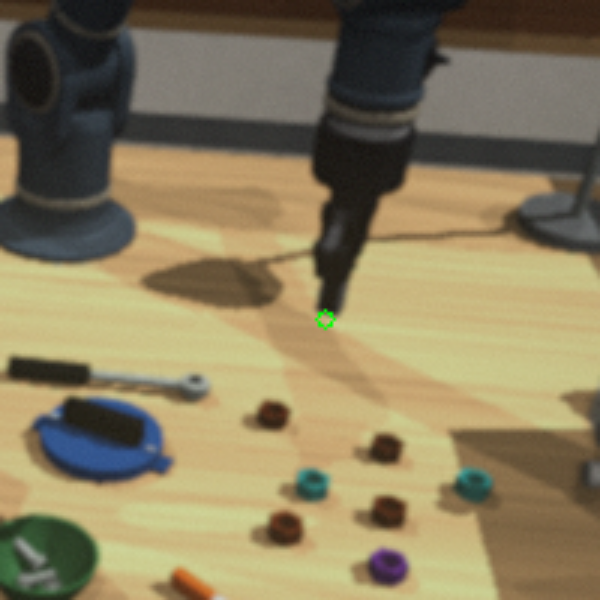

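Run:
```python
from act import *
robot.goto([.56,.20,.08],ori(-20))
robot.move_straight([.56,.20,.03],vel=.15);st()
print(robot.move_straight([.56,.20,-.01],vel=.02,contact_N=4));st('contact')
T,S=shot('2')
robot.move_straight([.56,.20,.03],vel=.1)
p=[.56,.2,.0];q=proj(S,p)[0].astype(int);print(q)
cv2.imwrite('pics/s2a.png',cv2.resize(S['image'][q[1]-60:q[1]+40,q[0]-60:q[0]+60,::-1],None,fx=5,fy=5,interpolation=cv2.INTER_CUBIC))
```

```text
t6.6 [0.5611 0.2007 0.0308] op 0.005 F [-0.3  0.1  0.5]
True
contact t8.4 [ 0.56    0.2    -0.0093] op -0.003 F [-0.7 -0.   4.6]
[338 223]
```

View pics/s2a.png

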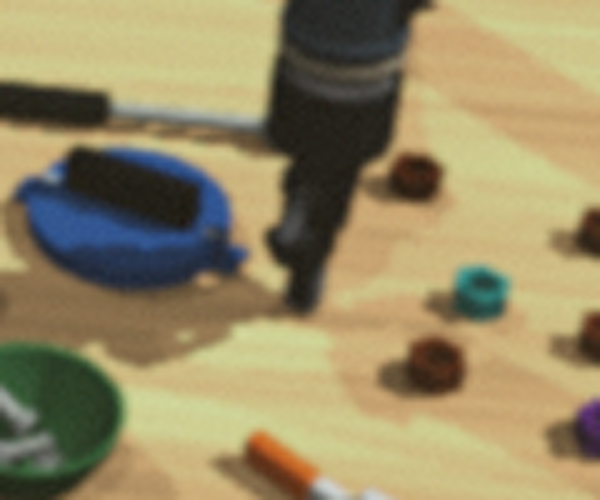

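```bash
sed -i 's/z=.015)/z=-.008)/; s/q\[2\]=.115/q[2]=.095/' act.py
python3 - <<'E'
from act import *
s=pick((.6166,.2758))
if s['opening']>.2: drop((0,.02)); st('end')
E
```

```text
down t11.6 [ 0.6173  0.276  -0.0071] op 0.801 F [-0.9  0.  -0.5]
shut t12.0 [ 0.6171  0.2761 -0.0069] op 0.368 F [-1.3 -0.3  5.9]
lift t13.4 [0.6158 0.2756 0.2485] op 0.365 F [-0.2  0.1 -1.1]
over t15.3 [ 0.6087 -0.2397  0.2498] op 0.363 F [-0.1  0.8 -0.7]
rel t16.6 [ 0.6082 -0.2417  0.0957] op 0.647 F [0.3 0.  0.5]
end t17.3 [ 0.6071 -0.2409  0.2486] op 0.649 F [-0.6  0.1 -0.1]
```

```bash
sed -i 's/z=-.008)/z=-.006)/' act.py
python3 - <<'E'
from act import *
T,S=shot('3')
r=nuts.find(T,S,[(.574,.379),(.467,.390),(.426,.273)])
for q in r:print(q)
np.save('n3.npy',[ (a[:2]+b[:2])/2 for a,b in r])
cv2.imwrite('pics/t3b.png',cv2.resize(T['image'][140:230,260:360,::-1],None,fx=6,fy=6,interpolation=cv2.INTER_CUBIC))
cv2.imwrite('pics/s3b.png',cv2.resize(S['image'][155:255,135:265,::-1],None,fx=6,fy=6,interpolation=cv2.INTER_CUBIC))
p=(r[0][0][:2]+r[0][1][:2])/2
s=pick(p)
if s['opening']>.2: drop((0,-.02)); st('end')
E
```

```text
[array([0.5738, 0.3789, 9.5   , 8.    ]), array([ 0.5745,  0.3802, 10.    , 10.    ])]
[array([0.4679, 0.39  , 9.75  , 8.25  ]), array([0.4635, 0.3915, 9.5   , 8.    ])]
[array([0.4268, 0.2731, 9.    , 7.75  ]), array([0.4256, 0.2736, 9.25  , 8.    ])]
down t21.2 [ 0.5749  0.3799 -0.005 ] op 0.800 F [ 0.4 -0.1  0.1]
shut t21.6 [ 0.5746  0.3799 -0.0048] op 0.384 F [-2.  -1.4  5.7]
lift t23.1 [0.5734 0.3792 0.2485] op 0.383 F [ 0.7 -0.1 -1.2]
over t25.4 [ 0.6019 -0.2796  0.2498] op 0.384 F [ 0.8  0.3 -0.6]
rel t26.7 [ 0.6014 -0.2811  0.0957] op 0.649 F [ 0.1  0.2 -0.1]
end t27.4 [ 0.6005 -0.2801  0.2485] op 0.651 F [-0.3  1.6 -1. ]
```

View pics/s3b.png

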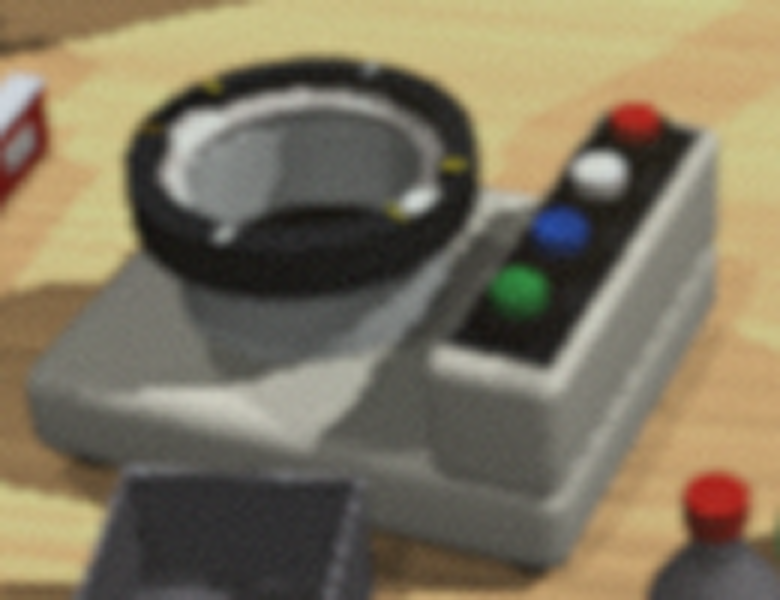

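Run:
```python
from act import *
n=np.load('n3.npy')
s=pick(n[1])
if s['opening']>.2: drop((.018,0)); st('end')
T,S=shot('4')
r=nuts.find(T,S,[(.426,.273)]);print(r)
p=(r[0][0][:2]+r[0][1][:2])/2
if np.linalg.norm(p-n[2])<.004:
    s=pick(p)
    if s['opening']>.2: drop((-.018,0)); st('end')
robot.goto([.5,.3,.3],ori(-20))
T,S=shot('5')
cv2.imwrite('pics/t5.png',cv2.resize(T['image'][130:260,110:360,::-1],None,fx=3.2,fy=3.2,interpolation=cv2.INTER_CUBIC))
a=np.clip(T['image'][165:205,300:345,::-1].astype(float)*2.5,0,255).astype(np.uint8)
cv2.imwrite('pics/t5d.png',cv2.resize(a,None,fx=12,fy=12,interpolation=cv2.INTER_CUBIC))
cv2.imwrite('pics/s5.png',cv2.resize(S['image'][150:290,130:445,::-1],None,fx=2.5,fy=2.5,interpolation=cv2.INTER_CUBIC))
```

```text
down t31.4 [ 0.4663  0.391  -0.0052] op 0.802 F [ 0.1  1.  -0.4]
shut t31.8 [ 0.466   0.3911 -0.0049] op 0.389 F [-1.7 -0.1  5.4]
lift t33.3 [0.465  0.3905 0.2488] op 0.394 F [ 0.4 -0.1  0.1]
over t35.6 [ 0.623  -0.2627  0.2498] op 0.390 F [ 0.5  0.5 -0.5]
rel t36.9 [ 0.6213 -0.2644  0.0958] op 0.650 F [-5.4  2.3  3.9]
end t37.7 [ 0.6221 -0.2636  0.2488] op 0.651 F [-0.7 -0.6 -0.5]
[[array([0.4267, 0.2731, 8.75  , 7.5   ]), array([0.4244, 0.2741, 9.25  , 8.    ])]]
down t41.4 [ 0.4261  0.2738 -0.0055] op 0.798 F [-0.7  0.1  0.4]
shut t41.8 [ 0.4257  0.2739 -0.0051] op 0.394 F [-2.3 -0.1  7. ]
lift t43.2 [0.4248 0.2733 0.2491] op 0.390 F [ 0.4  0.3 -0.6]
over t45.2 [ 0.5875 -0.2567  0.2498] op 0.390 F [-0.2  0.5 -1.4]
rel t46.5 [ 0.587  -0.2584  0.0957] op 0.651 F [-0.8  0.3 -0.6]
end t47.3 [ 0.5862 -0.2573  0.2485] op 0.654 F [-0.3 -0.1 -0.5]
```

View pics/t5.png

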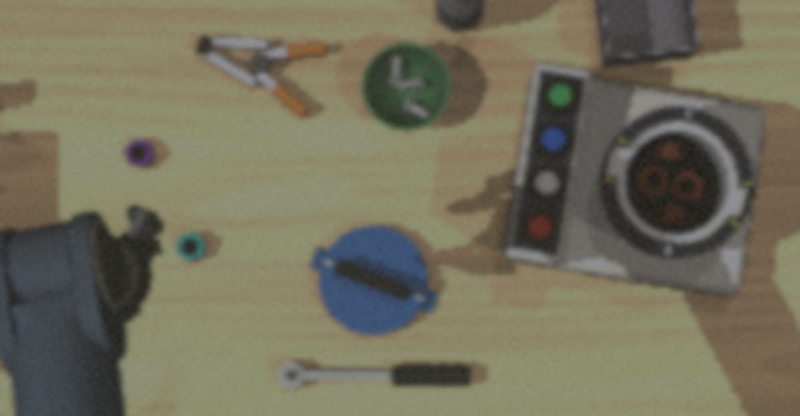

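View pics/t5d.png

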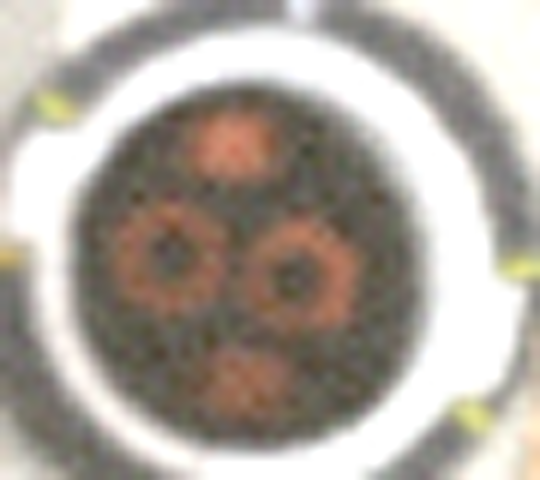

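View pics/s5.png

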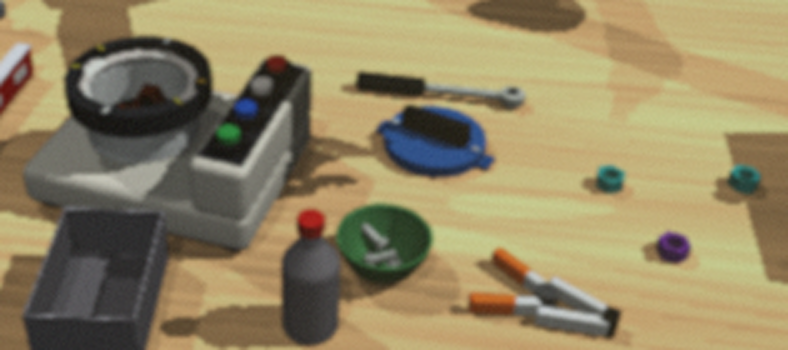

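```bash
cat > lidfit.py <<'E'
from h import *
def rend(f,x,y,th,z0,shape,k=4):
    # silhouette of lid (disc+lugs only), upsampled k
    a=np.linspace(0,2*np.pi,60);c,s=np.cos(th),np.sin(th);R=np.array([[c,-s],[s,c]])
    m=np.zeros((shape[0]*k,shape[1]*k),np.uint8)
    def fill(P2,z1,z2):
        P2=P2@R.T+[x,y];P=np.r_[np.c_[P2,np.full(len(P2),z1)],np.c_[P2,np.full(len(P2),z2)]]
        uv=(proj(f,P)+.5)*k-.5
        cv2.fillConvexPoly(m,cv2.convexHull(np.round(uv*16).astype(np.int32)),255,cv2.LINE_AA,4)
    fill(.066*np.c_[np.cos(a),np.sin(a)],z0,z0+.018)
    fill(np.array([(-.079,-.013),(.079,-.013),(.079,.013),(-.079,.013)]),z0,z0+.005)
    fill(np.array([(-.046,-.009),(.046,-.009),(.046,.009),(-.046,.009)]),z0+.018,z0+.048)
    return m
def fit(f,x0,z0=0.,k=4):
    im=f['image'].astype(np.float32)
    bl=(im[...,2]-im[...,0])
    big=cv2.resize(bl,None,fx=k,fy=k,interpolation=cv2.INTER_CUBIC)
    m0=rend(f,*x0,z0,bl.shape,k); ys,xs=np.where(m0>0); sl=(slice(ys.min()-24,ys.max()+24),slice(xs.min()-24,xs.max()+24))
    hi=np.percentile(big[sl],90);obs=(big>hi*.42)[sl]
    obs=cv2.morphologyEx(obs.astype(np.uint8),cv2.MORPH_OPEN,np.ones((5,5)))
    # mask of bar removed from comparison
    def bar(p):
        x,y,th=p;c,s=np.cos(th),np.sin(th);P=np.array([(u*.052,v*.015) for u in(-1,1) for v in(-1,1)])@np.array([[c,s],[-s,c]])+[x,y]
        P=np.r_[np.c_[P,np.full(4,z0+.016)],np.c_[P,np.full(4,z0+.05)]];b=np.zeros(big.shape,np.uint8)
        cv2.fillConvexPoly(b,cv2.convexHull(np.round((proj(f,P)+.5)*k-.5).astype(np.int32)),1);return b[sl]
    bm=cv2.dilate(bar(x0),np.ones((9,9)))==0
    from scipy.optimize import minimize
    sc=np.array([.001,.001,.02])
    g=lambda d:np.abs(rend(f,*(x0+d*sc),z0,bl.shape,k)[sl]/255.-cv2.GaussianBlur(obs.astype(float),(0,0),.7))[bm].sum()
    r=minimize(g,np.zeros(3),method='Nelder-Mead',options=dict(initial_simplex=np.array([[0,0,0],[5,0,0],[0,5,0],[0,0,4]]),maxiter=150))
    return x0+r.x*sc,r.fun,obs.sum()
if __name__=='__main__':
    import sys
    for t in sys.argv[1:]:
        for n in('top','scene'):
            p,c,a=fit(dict(np.load(f'{n}{t}.npz')),np.array([.5,.0893,np.radians(68)]));print(t,n,p[:2].round(4),np.degrees(p[2]).round(2),c,a)
E
python3 lidfit.py 0 _5 _3
```

```text
0 top [0.5007 0.0902] 68.0 1560.213558641085 12133
0 scene [0.4875 0.0867] 59.02 1857.3051926152727 8607
_5 top [0.5006 0.0899] 68.0 1555.0920394031778 12155
_5 scene [0.4877 0.087 ] 58.69 1884.163890804747 8497
_3 top [0.5008 0.0895] 68.56 1549.341948792241 12097
_3 scene [0.4876 0.0868] 58.48 1864.758801373825 8466
```

Run:
```python
from act import *
T,S=shot('6')
from lidfit import fit
p,_,_=fit(T,np.array([.5,.0893,np.radians(68)]));print(p)
L=(.5,.0895);yw=-22
robot.grip(.7,60)
robot.goto([*L,.10],ori(yw));robot.move_straight([*L,.014],vel=.1,contact_N=6);st('down')
robot.grip(0,110);st('shut')
robot.move_straight([*L,.05],vel=.06);st('lift')
robot.move_straight([*L,.25],vel=.2);st('lift')
yi=np.degrees(TH)+80-90;print(yi)
robot.goto([TX,TY,.25],ori(yi));robot.move_straight([TX,TY,.172],vel=.15);st('hover')
T,S=shot('7')
cv2.imwrite('pics/t7.png',cv2.resize(T['image'][130:240,250:370,::-1],None,fx=5,fy=5,interpolation=cv2.INTER_CUBIC))
cv2.imwrite('pics/s7.png',cv2.resize(S['image'][130:255,125:265,::-1],None,fx=5,fy=4.8,interpolation=cv2.INTER_CUBIC))
```

```text
[0.50075715 0.08945328 1.19665477]
down t51.9 [0.5005 0.0894 0.0144] op 0.696 F [ 0.9 -0.5 -0.3]
shut t52.3 [0.5002 0.0897 0.0147] op 0.185 F [-2.   1.2  6.7]
lift t53.1 [0.4998 0.0896 0.0499] op 0.188 F [ 0.2  0.6 -3.7]
lift t54.2 [0.499  0.0895 0.2489] op 0.187 F [-0.3  0.1 -2.6]
-19.805321847144455
hover t56.3 [ 0.6051 -0.2612  0.1728] op 0.186 F [ 0.5 -0.1 -2.1]
```

View pics/t7.png

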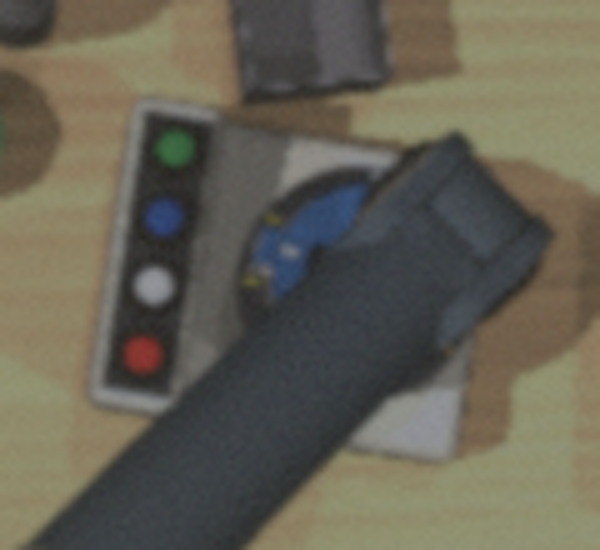

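View pics/s7.png

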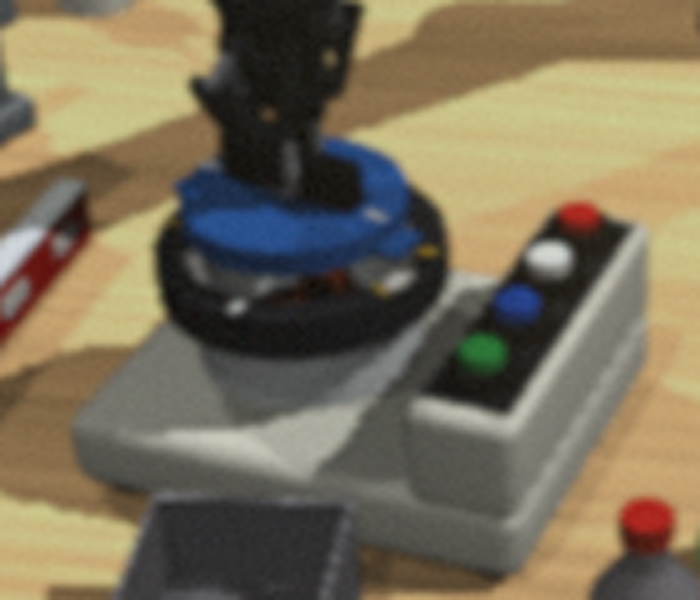

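Run:
```python
from act import *
T=dict(np.load('top_7.npz'));S=dict(np.load('scene_7.npz'))
s=robot.sense();c=s['tcp_pos'];z=c[2]-.0145+.018
a=np.radians(-19.8+90)
P=[c[0]+.0577*np.cos(a),c[1]+.0577*np.sin(a),z];print(P)
ut=un((289,250),(250,130),5);us=np.array([(377+.5)/5-.5+125,(214+.5)/4.8-.5+130])
print(ut-proj(T,P)[0],us-proj(S,P)[0],back(T,ut,z),back(S,us,z))
```

```text
[np.float64(0.6248067985124253), np.float64(-0.207506942572067), np.float64(0.17706656690535774)]
[-0.47247823 -0.31338256] [-0.30876775 -0.25916818] [[ 0.62593136 -0.20586816  0.17706657]] [[ 0.62364327 -0.20872094  0.17706657]]
```

Run:
```python
from act import *
yi=np.degrees(TH)-10
robot.move_straight([TX,TY,.160],vel=.06);st()
r=robot.move_straight([TX,TY,.1385],vel=.015,contact_N=8);print(r);st('ins')
```

```text
t56.7 [ 0.6042 -0.261   0.1595] op 0.187 F [ 0.  -0.4 -3. ]
True
ins t58.0 [ 0.6044 -0.2612  0.1398] op 0.189 F [-0.1  0.2  5.3]
```

Run:
```python
from act import *
yi=np.degrees(TH)-10
for k in range(1,17):
    robot.goto([TX,TY,.1392],ori(yi-5*k)); s=robot.sense()
    f=s['wrist_force'];print(5*k,np.round(s['tcp_pos'],4),np.round(np.degrees(s['tcp_rot'][2]),1),np.round(f,1),np.round(s['torque'],2),'%.3f t%.1f'%(s['opening'],s['t']))
    if np.linalg.norm(f)>35:print('STOP');break
```

```text
5 [ 0.6052 -0.262   0.1399] -24.8 [1.9 0.7 5.1] [-0.02 -0.09 -0.26] 0.188 t58.3
10 [ 0.605  -0.2618  0.1396] -29.7 [ 1.  -0.9  4.3] [-0.09 -0.12 -0.25] 0.190 t58.5
15 [ 0.6048 -0.2616  0.1394] -34.7 [1.3 0.1 5.3] [-0.09 -0.11 -0.26] 0.190 t58.8
20 [ 0.6046 -0.2615  0.1394] -39.7 [1.2 0.7 4.6] [-0.03 -0.12 -0.24] 0.188 t59.0
25 [ 0.6046 -0.2615  0.1394] -44.7 [0.5 0.2 4.8] [ 0.01 -0.08 -0.3 ] 0.180 t59.3
30 [ 0.6045 -0.2615  0.1393] -49.7 [-0.6 -0.5  4.9] [-0.02 -0.11 -0.28] 0.185 t59.5
35 [ 0.6045 -0.2615  0.1393] -54.7 [ 0.9 -0.3  5.1] [-0.03 -0.05 -0.32] 0.185 t59.8
40 [ 0.6045 -0.2615  0.1393] -59.7 [-0.4 -0.2  5.3] [ 0.   -0.06 -0.3 ] 0.188 t60.0
45 [ 0.6045 -0.2615  0.1393] -64.7 [-0.  -0.3  4.8] [-0.08 -0.09 -0.28] 0.191 t60.3
50 [ 0.6045 -0.2615  0.1393] -69.7 [-0.1 -0.8  4.3] [ 0.02 -0.12 -0.31] 0.188 t60.5
55 [ 0.6044 -0.2615  0.1393] -74.7 [0.3 0.4 4.6] [ 0.01 -0.14 -0.32] 0.185 t60.8
60 [ 0.6044 -0.2615  0.1393] -79.7 [1.  0.7 5.8] [-0.02 -0.09 -0.33] 0.186 t61.0
65 [ 0.6044 -0.2615  0.1392] -84.7 [0.4 0.2 5. ] [-0.02 -0.06 -0.33] 0.187 t61.3
70 [ 0.6044 -0.2615  0.1393] -89.7 [ 0.1 -0.   4.4] [-0.11 -0.09 -0.32] 0.191 t61.5
75 [ 0.6044 -0.2615  0.1393] -94.7 [0.8 0.1 5.4] [ 0.04 -0.05 -0.32] 0.187 t61.8
80 [ 0.6043 -0.2615  0.1392] -99.7 [-0.6  0.5  4.6] [-0.05 -0.05 -0.29] 0.187 t62.0
```

Run:
```python
from act import *
robot.move_straight([TX,TY,.1435],vel=.03);st('up4')
robot.grip(.5);st('open')
robot.move_straight([TX,TY,.25],vel=.15)
robot.goto([.45,-.05,.30],ori(-60))
T,S=shot('8');st()
cv2.imwrite('pics/t8.png',cv2.resize(T['image'][130:240,250:370,::-1],None,fx=5,fy=5,interpolation=cv2.INTER_CUBIC))
cv2.imwrite('pics/s8.png',cv2.resize(S['image'][130:255,125:265,::-1],None,fx=5,fy=4.8,interpolation=cv2.INTER_CUBIC))
```

```text
up4 t62.3 [ 0.6043 -0.2615  0.1435] op 0.184 F [ 0.3 -2.   2.4]
open t62.7 [ 0.6042 -0.2608  0.1429] op 0.501 F [ 0.2 -0.4 -0.2]
 t64.7 [ 0.4506 -0.0509  0.3003] op 0.499 F [-0.6  0.2 -0.2]
```

View pics/t8.png

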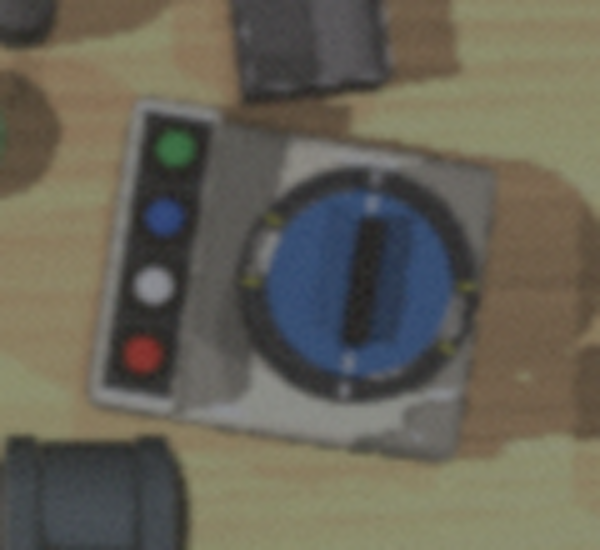

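View pics/s8.png

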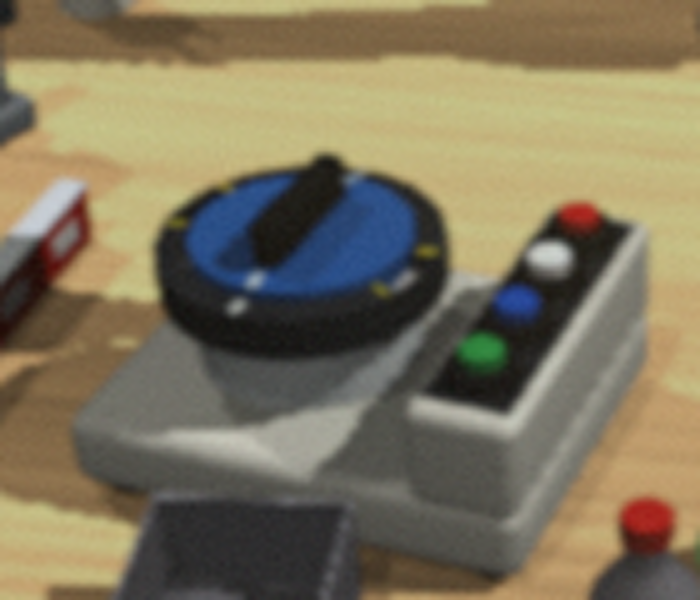

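Run:
```python
from act import *
robot.grip(0,40)
# gentle probe of bar top
yl=-100
robot.goto([TX,TY,.20],ori(yl));r=robot.move_straight([TX,TY,.160],vel=.012,contact_N=2);st('bar %s'%r)
robot.move_straight([TX,TY,.22],vel=.15)
def press(kx):
    q=tw(kx,x[3],.17);robot.goto([q[0],q[1],.20],ori(np.degrees(TH)-90));robot.move_straight(q,vel=.1);robot.sleep(.2);st('above')
    q[2]=.142;robot.move_straight(q,vel=.05)
    q[2]=.120;r=robot.move_straight(q,vel=.015,contact_N=1.7);a=st('touch %s'%r)
    r=robot.move_straight(q,vel=.015,contact_N=8);b=st('full %s'%r);robot.sleep(.3);st('hold')
    print('travel',a['tcp_pos'][2]-b['tcp_pos'][2])
    q[2]=.20;robot.move_straight(q,vel=.1);robot.sleep(.2)
press(-.025)
```

```text
bar True t68.6 [ 0.6045 -0.2612  0.1672] op -0.001 F [ 0.2 -1.   3.2]
above t70.4 [ 0.605  -0.1131  0.1705] op 0.002 F [0.2 0.2 0.2]
touch True t71.8 [ 0.6048 -0.1127  0.1365] op -0.000 F [ 0.8 -0.8  3.2]
full True t72.3 [ 0.6049 -0.1127  0.1322] op 0.004 F [-1.1  1.4  4.6]
hold t72.6 [ 0.6049 -0.1127  0.1321] op -0.003 F [-0.9  1.   4.4]
travel 0.004319818904570366
```

Run:
```python
from act import *
def avg(n=12):
    F=[];Z=[]
    for _ in range(n):
        robot.sleep(.02);s=robot.sense();F.append(s['wrist_force'][2]);Z.append(s['tcp_pos'][2])
    return np.mean(F),np.std(F),np.mean(Z)
q=tw(-.025,x[3],.15);robot.move_straight(q,vel=.1)
b=avg(25);print('base',b)
for z in np.arange(.1415,.1345,-.0005):
    q[2]=z;robot.move_straight(q,vel=.03);a=avg();print('%.4f'%z,'F %.2f z %.4f'%(a[0]-b[0],a[2]))
    if a[0]-b[0]>1.9:break
q[2]=.17;robot.move_straight(q,vel=.1);st()
```

```text
base (np.float64(0.13466568388713532), np.float64(0.5538533604368322), np.float64(0.15050248574229588))
0.1415 F -0.17 z 0.1415
0.1410 F 0.00 z 0.1410
0.1405 F -0.08 z 0.1405
0.1400 F -0.20 z 0.1400
0.1395 F -0.09 z 0.1395
0.1390 F -0.02 z 0.1390
0.1385 F -0.23 z 0.1385
0.1380 F 0.89 z 0.1381
0.1375 F 1.66 z 0.1376
0.1370 F 1.70 z 0.1371
0.1365 F 2.20 z 0.1365
 t80.3 [ 0.6048 -0.1126  0.1705] op -0.001 F [ 0.5 -0.5  0.1]
```

Run:
```python
from act import *
def press(kx):
    q=tw(kx,x[3],.17);robot.goto([q[0],q[1],.19],ori(np.degrees(TH)-90));robot.move_straight(q,vel=.1);robot.sleep(.2);st('above')
    q[2]=.143;robot.move_straight(q,vel=.05);robot.sleep(.2)
    q[2]=.120;r=robot.move_straight(q,vel=.015,contact_N=14);st('full %s'%r);robot.sleep(.3);st('hold')
    q[2]=.19;robot.move_straight(q,vel=.1);robot.sleep(.2);st('off')
press(.025)
```

```text
above t81.2 [ 0.6541 -0.1213  0.1703] op 0.003 F [ 0.2 -0.4 -0.5]
full True t83.0 [ 0.6541 -0.1213  0.1322] op -0.000 F [-0.7  0.1  4. ]
hold t83.3 [ 0.6541 -0.1212  0.1322] op -0.004 F [-1.1  0.9  5. ]
off t84.2 [ 0.6536 -0.121   0.1892] op -0.004 F [-0.2  0.3  0.4]
```

Run:
```python
from act import *
def press(kx):
    q=tw(kx,x[3],.17);robot.goto([q[0],q[1],.19],ori(np.degrees(TH)-90));robot.move_straight(q,vel=.1);robot.sleep(.2);st('above')
    q[2]=.143;robot.move_straight(q,vel=.05);robot.sleep(.2)
    q[2]=.120;r=robot.move_straight(q,vel=.015,contact_N=14);st('full %s'%r);robot.sleep(.3);st('hold')
    q[2]=.19;robot.move_straight(q,vel=.1);robot.sleep(.2);st('off')
press(.075)
robot.goto([.45,.0,.30],ori(-60))
T,S=shot('9');st()
cv2.imwrite('pics/t9.png',cv2.resize(T['image'][110:260,110:370,::-1],None,fx=3,fy=3,interpolation=cv2.INTER_CUBIC))
cv2.imwrite('pics/s9.png',cv2.resize(S['image'][130:290,115:445,::-1],None,fx=2.4,fy=2.4,interpolation=cv2.INTER_CUBIC))
```

```text
above t85.1 [ 0.7034 -0.1298  0.1705] op 0.002 F [ 0.  -0.4 -0.4]
full True t86.8 [ 0.7034 -0.1297  0.1323] op 0.001 F [0.  1.2 4.3]
hold t87.1 [ 0.7034 -0.1298  0.1322] op -0.004 F [-0.9  0.8  5.6]
off t88.1 [ 0.7029 -0.1295  0.1891] op -0.001 F [ 0.3 -0.3 -0.3]
 t89.3 [ 4.508e-01 -3.000e-04  3.005e-01] op -0.002 F [-0.   0.3  0.5]
```

View pics/t9.png

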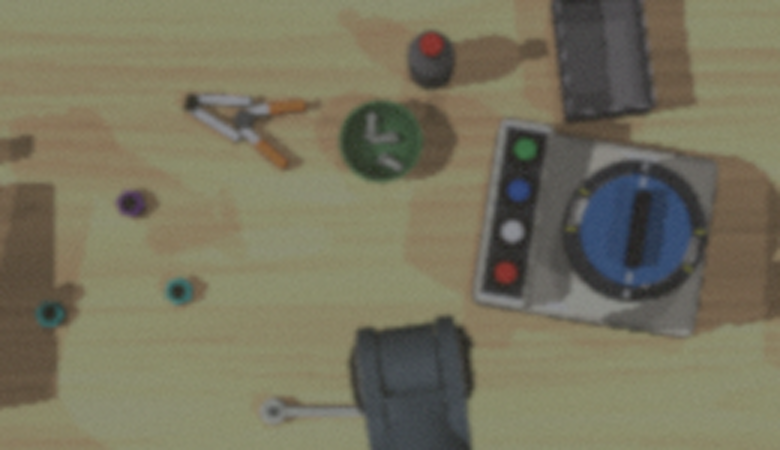

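View pics/s9.png

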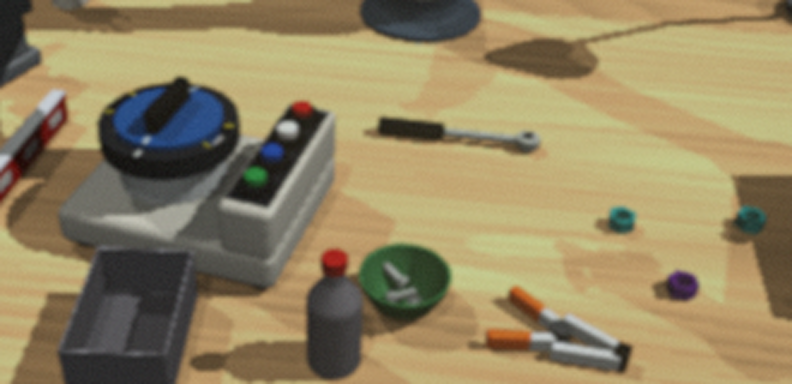

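All four nuts are gone from the bench, the lid marks line up with the collar's lock marks (t9: (643,170)/(628,292)), and the bystanders and decoys have not moved.

Run:
```python
from plant import robot
robot.close_job()
```

```text
the job is handed in; nothing more can be done
```

I put all four rusty nuts that were on the bench into the drum, locked the lid, pressed the power, timer and start keys in that order, and handed the job in at about 89 s.

**Nuts:** The first grasp closed on nothing. The fingertips stand about 9 mm behind the reported TCP, where `robot.nose_length` puts them 11 mm ahead. I measured this by touching the bench and corrected for it. A top view then showed four nuts in the drum and none left on the bench.

**Lid:**
- It went in on the first try, was pressed about 5 mm down and turned 80° clockwise with little resistance.
- In the last picture its marks lie within about 0.5° of the lock marks. A light touch on the grip bar put its top at about the height expected for a locked lid.
- I did not try to twist it back as a further test.

**Keys:** Each press stopped at the same height (TCP 0.132 m), 6 mm below the key top I measured on the power key.
- **Power key:** I stopped this press at a lower force (8 N against 14 N for the others), so I doubted it at first. I then touched the key lightly to find its top, pushing it down roughly 1.5 mm. That and the matching stop height show the press was full.
- **Stop key:** I never touched it.

**Bystanders:** The bowl, spirit level, socket wrench, spring clamp and look-alike nuts appear unmoved in the final pictures. The arm hid part of the wrench from above, but the side view shows it in place.

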